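# Fit a charged battery in the shoe polisher and switch it to run

## Task

The bench shoe polisher was left switched to slow (orange mark) with one battery bay empty. First make it safe by pushing the red selector in and turning it to off (white mark); then lower the charged pack (green flags) from the bench all the way down into the empty bay, not dropping it, and swing the yellow-tabbed hold-down shut over the packs. Finally push the selector in again and turn it on to fast (green mark), letting it spring back out at each setting, with the other packs, the spent red-flagged pack and the things on the bench left where they are.

Things in the scene. Friction and masses are not known exactly. Their poses are not given: they have to be found in the camera images.
- polisher: Red-based bench shoe polisher, fixed. Origin on the bench top, under the middle of its row of battery bays. Its x axis points to its rear, away from the robot (within 0.25 rad of straight ahead). Along its y axis: four bays, the selector console, the motor (y from 256 mm, 183 mm high) and two brush wheels (y to 515 mm, 195 mm high).
- bays (a point): Middle of the bay row, on the bay floor (20 mm above the bench); polisher axes. Bays at y = -72, -24, 24, 72 mm. Tray outside 80 (x) by 202 mm (y), walls 35 mm above the floor; ribs between bays 2 mm thick, 9 mm high. A pack has about 3 mm play a side in its bay; packs stand 4 mm apart, case tops 70 and fin tops 100 mm above the floor.
- console (a point): On the selector's axis, at the top face of the grey console (85 mm above the bench); polisher axes. The console is 104 mm (x) by 100 mm (y). Three round marks at 43 mm from this point: orange (slow), white (off, straight towards +x) and green (fast), 60 degrees apart, clockwise from above.
- selector_grip (a point): Point on the red knob's vertical axis, on its grip bar; knob out, 40 mm above the console top and 21 mm above the top of its disc (64 mm across, 10 mm thick). The bar stands on the disc: 60 mm long, 12 mm thick, 28 mm tall, its top 7 mm above this point. x axis along the bar to its white pointer end; moves with the knob; z up.
- selector (a joint): Selector angle, rad, growing clockwise from above: -1.047 slow (orange), 0 off (white; pointer along polisher +x), 1.047 fast (green); end stops at +-1.14. Locked at each setting (play about 0.1 rad) until pushed in (never force it); let go within that play it springs out and locks, elsewhere it stays in. Pushed in, under 0.1 N m turns it.
- selector_push (a joint): How far the selector is pushed in (straight down), m: 0 out, 0.0075 at the stop. It must be in by 0.005 to turn freely. Spring: about 4 N at the start, 10 N at the stop.
- charged_center (a point): Centre (half-way up, 50 mm above the underside) of the charged pack with green flags, upright on the bench. Case 66 (x) by 44 (y) by 70 mm high, foot (lowest 10 mm) set in by 2 mm; on top a centred grip fin 14 mm thick (x), 30 mm wide (y), 30 mm tall, 100 mm in all. z up. 0.25 to 0.5 kg. Half a turn about z makes no difference.
- charged_fin (a point): Point in the grip fin of the charged pack, 20 mm above the case top, 10 mm below the fin's top, 90 mm above the underside; axes as charged_center.
- bay_center (a point): Where charged_center is when that pack stands fully home in the empty bay, which is one of the two middle bays (70 mm above the bench). Axes as the polisher's; the pack's x axis belongs along the polisher's x axis, either way round.
- hold_down (a joint): Hold-down angle, rad: 0 shut, level 2 mm over the case tops; starts at 2.0 to 2.25, swung up and over to the rear; stop at 2.3. Stiff hinge (0.12 N m): stays where it is left. Its steel cross bar, 8 mm thick, 67 mm from the hinge line, spans all four bays, swings clear over the fins and comes down in front of them.
- hinge (a point): Middle of the hold-down's hinge line, 96 mm above the bench; polisher axes, the line runs along y.
- tab (a point): Middle of the hold-down's yellow tab, 88 mm from the hinge line. A plate 60 mm wide (y), 4 mm thick, reaching from 65 to 101 mm from the hinge line. Axes turn with the hold-down: x from tab to hinge, y as the polisher's, z up when shut. Shut, it lies 43 mm in front of the bays' middle line, 96 mm above the bench.
- neighbour_a_center (a point): Centre of a pack already in the machine (same shape as the charged one, green flags); leave it.
- neighbour_b_center (a point): Centre of another pack already in the machine; leave it.
- neighbour_c_center (a point): Centre of the third pack already in the machine; leave it.
- spent_center (a point): Centre of the spent pack, with red flags, standing on the bench; same shape as the charged one; leave it.
- polish_tin: Closed polish tin, 79 mm across, 24 mm high, on the bench in front of the machine. Origin at its underside; leave it.
- cream_jar: Amber glass cream jar, 52 mm across, 62 mm high, on the bench in front of the machine. Origin at its underside; leave it.
- shoe_brush: Wooden shoe brush, 165 by 56 mm, 56 mm high, bristles down, on the bench in front of the machine. Origin at its underside, x along it; leave it.
Things that resemble listed ones, but are neither listed nor needed, are in the scene too. Leave any pink or turquoise look-alike of the part that bears charged_center alone.

How it is judged:
By the outcome, as a careful person would: the job done as asked, in the order asked, and still so for the second after the job is handed in, with the robot touching nothing.
It also fails if it takes over 72 s, if anything falls off the work surface, if the arm or the gripper's body presses on something with over 40 N, if the wrist force passes 120 N, or if a joint passes its speed limit or range.

## Robot

A 6-joint arm with a two-finger parallel gripper is mounted at the origin on the work surface. World frame = base frame: x ahead of the robot, y to its left, z up, the work surface at z = 0. Lengths are in m, angles in rad, forces in N, time in s.
With the tool pointing down it reaches from about 0.275 to 0.75 m from the base axis. Payload 10.2 kg.
Tool frame: the origin (TCP) lies on the centre line of the jaws, within the pads' length; the fingertips stand 19 mm ahead of it and the grasp point (between the pads) is the TCP; x points along the fingers, y is the direction in which the jaws open and shut, and the axes are right-handed (so a half turn about x gives the same grasp; the last joint's range is limited). The gripper opens to 85 mm and grips with 20 to 120 N. Pads are 22 mm wide; open, the fingers measure 114 mm over their backs; the gripper's body (76 mm by 85 mm) begins 54 mm behind the grasp point. The pads swing forward as they close: fully open they stand 13 mm farther back than shut.
Start: joints at [-1.512, 0.313, 1.498, -0, 1.331, -0.223], TCP at [0.146, -0.504, 0.25] pointing down, gripper open.
Joint ranges: [-2.94, 2.94], [-0.97, 2.17], [0.19, 2.56], [-1.23, 4.37], [0.02, 3.11], [-2.88, 2.88]. Speed limits (rad/s): [2.39, 2.39, 3.01, 3.14, 3.14, 3.14].

## Interface

Orientations are given as a unit quaternion [w, x, y, z].
In Python, from rig import readout, optics, close_job gives the robot as it stands.
- The arm moves only by the tool drive_tool, never from a script. Its argument "plan" is text: rows parted by semicolons, each of 7 numbers parted by spaces: the shift along the tool's x, y, z in mm, then the turn, a rotation vector about the tool's x, y, z in rad, then the gripper command: -1 is shut, 1 is fully open, values between are in proportion. A call has 1 to 12 rows; each row is the pose to reach, as a shift and turn from the pose commanded when the call began, along the tool's axes at that moment; what a row does not reach only later rows make up. A row lasts 1/12 s, in which the tool goes at most 41.7 mm and 7.16 degrees, less where a joint would pass 70% of its speed; a pose out of reach is approached as far as the arm can. A call with a gripper value outside its range is refused whole. The fingers move at their own pace and stop on an object; the grip force is fixed at half the most. Time passes only in rows, so rows that repeat a pose let the fingers close. It gives the time, the measured TCP pose, the force and the opening at its end, in the units of the state.
- readout.state(): the state, without advancing time (a new reading comes with each control period).
- optics.grab_frame(name): name is "side" or "top"; returns a dict with "image" (384x512x3 uint8, red, green, blue), "K" (3x3 intrinsics, pixels), "cam_to_world" (4x4, takes a point from camera to world coordinates). Camera axes: x right, y down, z forward; pixel columns grow to the right and rows downward; lengths in m; the calibration is good to about 2 mm. A picture is of the moment at which its call begins. There is no depth.
- close_job(): hands the job in, once; it reports no verdict.
The state is a dict: "time": time; "joint_positions": joint angles; "qd": joint speeds; "joint_efforts": joint torques, N m; "tcp_pos": TCP position; "tcp_rot": TCP orientation; "wrist_force": force on the tool from outside, world axes, zero at the start; "moment": the same for the moment, N m; "grip_width": finger opening in m.
Only numpy, scipy, OpenCV 4.12 (cv2) and the standard library are available. Lean on these libraries where they do the work, as an engineer would, in place of code of your own. Each camera call takes 0.05 s, during which the arm holds its last target. There are 200 camera calls.

## Working session

There is one attempt and no reset: what is moved stays moved. The work goes in short steps, Python scripts to look and compute and a tool call to move; the robot and the scene stay as the last step left them, time stands still between calls to the robot, and variables do not carry over. Pictures are saved under pics/ and viewed, about 8 in all and at most 12, crops included, and the job is handed in when it is done.

Besides the shell and the picture viewer there is one more tool, called after "Call:" as name(argument=value, ...) on one line, values as JSON. drive_tool: Moves the arm, as the interface text tells. Its arguments: {"type":"object","properties":{"plan":{"type":"string"}},"required":["plan"]}

```bash
mkdir -p pics; ls
python3 - <<'E'
from rig import readout, optics
import cv2,pickle,numpy as np
np.set_printoptions(precision=4,suppress=True)
print(readout.state())
d={}
for n in("side","top"):
    f=optics.grab_frame(n);d[n]=f;cv2.imwrite(f"pics/{n}0.png",cv2.resize(f["image"][:,:,::-1],(800,600),interpolation=cv2.INTER_CUBIC));print(n,f["K"],f["cam_to_world"])
pickle.dump(d,open("f0.pkl","wb"))
E
```

```text
pics
{'time': 0.0, 'joint_positions': array([-1.5124,  0.3135,  1.4985, -0.    ,  1.331 , -0.2234]), 'qd': array([-0.001 ,  0.    ,  0.0007,  0.0006, -0.0007,  0.0012]), 'joint_efforts': array([ -0.    , -41.2262, -25.9743,  -0.0002,   0.0042,  -0.    ]), 'tcp_pos': array([ 0.146 , -0.504 ,  0.2497]), 'tcp_rot': array([ 0.0988,  0.7001,  0.0998, -0.7001]), 'wrist_force': array([-0.4704, -0.4974, -0.0523]), 'moment': array([-0.0181, -0.0165, -0.0109]), 'grip_width': 0.08533342019332203}
side [[382.2236   0.     260.1825]
 [  0.     382.2236 194.7999]
 [  0.       0.       1.    ]] [[-0.8283 -0.3939  0.3984  0.0775]
 [-0.5603  0.5886 -0.5828  0.5462]
 [-0.0049 -0.7059 -0.7082  0.7514]
 [ 0.      0.      0.      1.    ]]
top [[475.1651   0.     252.4974]
 [  0.     475.1651 189.908 ]
 [  0.       0.       1.    ]] [[ 0.0027 -0.9975  0.0709  0.3553]
 [-1.     -0.0029 -0.0016  0.0048]
 [ 0.0018 -0.0709 -0.9975  1.4204]
 [ 0.      0.      0.      1.    ]]
```

View pics/top0.png

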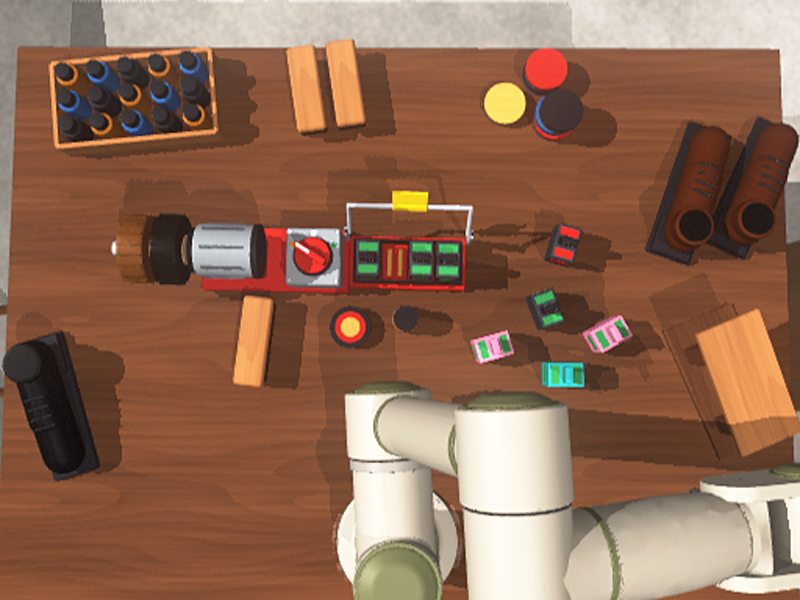

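View pics/side0.png

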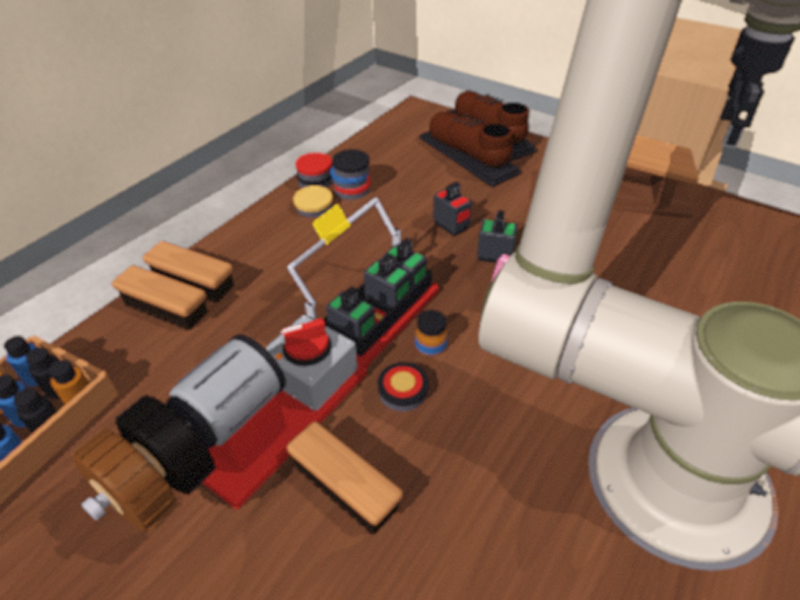

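Top view: the empty bay is second from the left (+24), near (396,262). The charged pack is near (546,308), the knob near (314,254) and the tab near (410,201).

Run:
```python
import cv2,pickle,numpy as np
d=pickle.load(open("f0.pkl","rb"))
t=d["top"]["image"][:,:,::-1];s=d["side"]["image"][:,:,::-1]
a=cv2.resize(t[115:195,175:310],None,fx=5.9,fy=5.9,interpolation=cv2.INTER_CUBIC)
b=cv2.resize(t[140:225,295:375],None,fx=5,fy=5,interpolation=cv2.INTER_CUBIC)
cv2.imwrite("pics/topA.png",a)
c=cv2.resize(s[120:270,150:350],None,fx=4,fy=4,interpolation=cv2.INTER_CUBIC)
cv2.imwrite("pics/sideA.png",c)
cv2.imwrite("pics/topB.png",b)
```

```text
(no output)
```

View pics/topA.png

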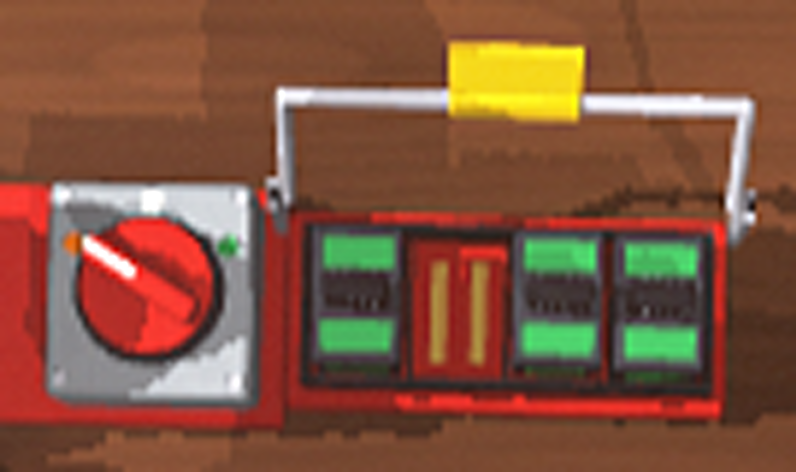

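View pics/sideA.png

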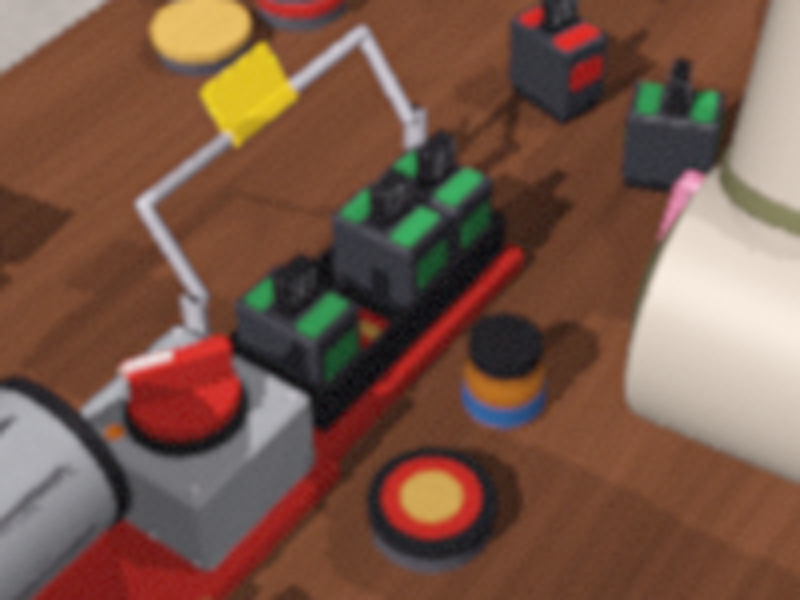

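View pics/topB.png

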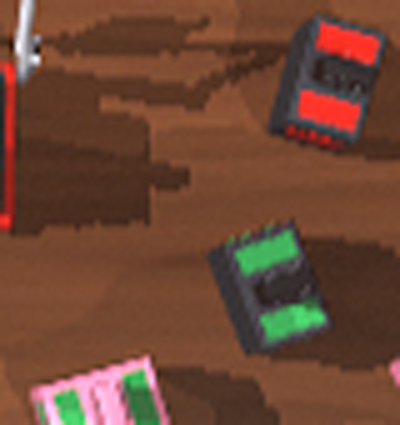

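```bash
cat > h.py <<'E'
import cv2,pickle,numpy as np
from scipy.spatial.transform import Rotation as R
from scipy.optimize import least_squares
np.set_printoptions(precision=4,suppress=True)
def back(f,uv,z):
    T=f["cam_to_world"]; d=T[:3,:3]@np.linalg.solve(f["K"],[uv[0],uv[1],1.]); o=T[:3,3]
    return (o+d*(z-o[2])/d[2])
def proj(f,p):
    T=f["cam_to_world"]; q=f["K"]@(T[:3,:3].T@(np.asarray(p,float)-T[:3,3])); return q[:2]/q[2]
def comps(f,mask,box,amin=6):
    m=np.zeros(mask.shape,np.uint8); r0,r1,c0,c1=box; m[r0:r1,c0:c1]=mask[r0:r1,c0:c1]
    n,l,s,c=cv2.connectedComponentsWithStats(m,connectivity=4)
    return [(c[i],s[i,4]) for i in range(1,n) if s[i,4]>=amin]
E
python3 - <<'E'
from h import *
d=pickle.load(open("f0.pkl","rb"))
for n,box,thr in(("top",(115,225,175,375),130),("side",(120,270,200,350),110)):
    f=d[n];I=f["image"].astype(int);g=(I[...,1]>thr)&(I[...,1]>I[...,0]+50)&(I[...,1]>I[...,2]+35)
    print(n)
    for c,a in comps(f,g,box): print(c,a,back(f,c,.09),back(f,c,.07))
cr=lambda u,v,o,k:((u+.5)/k-.5+o[0],(v+.5)/k-.5+o[1])
t,s=d["top"],d["side"]
for nm,u,v,z in[("bolt1",62,195,.085),("bolt2",240,195,.085),("bolt3",60,380,.085),("bolt4",238,383,.085),("or",73,242,.085),("wh",151,200,.085),("gr",228,245,.085),("ptr",90,243,.132),("barend",185,312,.132),("disc",149,287,.104)]:
    print(nm,back(t,cr(u,v,(175,115),5.9),z))
for nm,u,v,z in[("or",114,433,.085),("ptr end",122,370,.132),("bar other end",228,340,.132)]:
    print("side",nm,back(s,cr(u,v,(150,120),4),z))
E
```

```text
top
[213.125 156.125] 8 [0.5452 0.114  0.09  ] [0.548  0.1156 0.07  ]
[235.619  157.1429] 63 [0.5425 0.0505 0.09  ] [0.5453 0.0512 0.07  ]
[269.5 158. ] 60 [ 0.5403 -0.0451  0.09  ] [ 0.5431 -0.0458  0.07  ]
[286.3571 158.5714] 70 [ 0.5388 -0.0926  0.09  ] [ 0.5416 -0.0941  0.07  ]
[234.5143 171.5   ] 70 [0.5017 0.0534 0.09  ] [0.5039 0.0541 0.07  ]
[269.     171.9365] 63 [ 0.5008 -0.0437  0.09  ] [ 0.503  -0.0444  0.07  ]
[286.2308 172.7692] 65 [ 0.4986 -0.0922  0.09  ] [ 0.5007 -0.0936  0.07  ]
[347.7288 190.2034] 59 [ 0.4499 -0.2648  0.09  ] [ 0.4513 -0.2688  0.07  ]
[352.5357 203.8393] 56 [ 0.4116 -0.2778  0.09  ] [ 0.4125 -0.282   0.07  ]
[321.9231 215.8462] 13 [ 0.3778 -0.1917  0.09  ] [ 0.3781 -0.1947  0.07  ]
[308.5185 221.3704] 27 [ 0.3623 -0.1541  0.09  ] [ 0.3624 -0.1565  0.07  ]
side
[311.7568 144.2703] 37 [ 0.4414 -0.2448  0.09  ] [ 0.4524 -0.2687  0.07  ]
[325.8286 146.4286] 35 [ 0.4041 -0.2579  0.09  ] [ 0.4139 -0.2823  0.07  ]
[251.5    160.6111] 18 [ 0.5415 -0.0923  0.09  ] [ 0.5555 -0.1117  0.07  ]
[264.1964 166.3571] 56 [ 0.5001 -0.0917  0.09  ] [ 0.5129 -0.111   0.07  ]
[239.     171.4667] 30 [ 0.5434 -0.0384  0.09  ] [ 0.5575 -0.0561  0.07  ]
[253.129 176.371] 62 [ 0.502  -0.0433  0.09  ] [ 0.5149 -0.0611  0.07  ]
[214.9032 193.4516] 31 [0.5445 0.0599 0.09  ] [0.5586 0.0452 0.07  ]
[229.8462 198.5538] 65 [0.5034 0.0534 0.09  ] [0.5163 0.0385 0.07  ]
bolt1 [0.5699 0.194  0.085 ]
bolt2 [0.5701 0.1085 0.085 ]
bolt3 [0.4806 0.1939 0.085 ]
bolt4 [0.4794 0.1087 0.085 ]
or [0.5471 0.1885 0.085 ]
wh [0.5676 0.1513 0.085 ]
gr [0.5459 0.1141 0.085 ]
ptr [0.54   0.1741 0.132 ]
barend [0.5079 0.1298 0.132 ]
disc [0.5231 0.1497 0.104 ]
side or [0.5477 0.1892 0.085 ]
side ptr end [0.5417 0.1786 0.132 ]
side bar other end [0.508  0.1287 0.132 ]
```

```bash
cat >> h.py <<'E'
def Rd(psi): c,s=np.cos(psi),np.sin(psi); return np.array([[0,c,s],[0,s,-c],[-1.,0,0]])
def tool():
    from rig import readout
    st=readout.state(); q=st["tcp_rot"]; return st,R.from_quat([q[1],q[2],q[3],q[0]]).as_matrix()
def rel(*targets):
    st,M=tool(); p=st["tcp_pos"]
    print("t%.2f"%st["time"],"tcp",p,"psi %.4f"%np.arctan2(M[1,1],M[0,1]),"tilt",M[:,0],"q",st["joint_positions"],"F",st["wrist_force"],"w %.4f"%st["grip_width"])
    for (x,y,z,psi) in targets:
        print((x,y,z,psi),"->",np.round(1e3*M.T@(np.array([x,y,z])-p),1),R.from_matrix(M.T@Rd(psi)).as_rotvec().round(4))
# polisher
PX,PY,PYAW=.521,-.0203,-.022
def P(x,y): c,s=np.cos(PYAW),np.sin(PYAW); return PX+c*x-s*y,PY+s*x+c*y
E
python3 -c "
from h import *
rel((.525,.1515,.20,-.59),(.525,.1515,.20,2.55));print(P(0,.172),P(0,.024),P(.045,0))"
```

```text
t0.10 tcp [ 0.146  -0.5041  0.2498] psi -1.2890 tilt [-0.0001  0.0012 -1.    ] q [-1.5124  0.3134  1.4984 -0.      1.331  -0.2234] F [0.8485 1.2267 0.2391] w 0.0854
(0.525, 0.1515, 0.2, -0.59) -> [  50.5 -524.3 -546.4] [-0.699  -0.0006  0.001 ]
(0.525, 0.1515, 0.2, 2.55) -> [  50.5 -524.3 -546.4] [2.4442 0.0013 0.0008]
(np.float64(0.5247836947647201), np.float64(0.15165837767880758)) (np.float64(0.5215279574090307), np.float64(0.003694192234252224)) (np.float64(0.565989110439223), np.float64(-0.021289920141932588))
```

Call:
drive_tool(plan="0 -524 -546 -0.699 0 0 0;0 -524 -546 -0.699 0 0 0;0 -524 -546 -0.699 0 0 0;0 -524 -546 -0.699 0 0 0;0 -524 -546 -0.699 0 0 0;0 -524 -546 -0.699 0 0 0;0 -524 -546 -0.699 0 0 0;0 -524 -546 -0.699 0 0 0;0 -524 -546 -0.699 0 0 0;0 -524 -546 -0.699 0 0 0;0 -524 -546 -0.699 0 0 0;0 -524 -546 -0.699 0 0 0")

```text
time: 1.1
tcp_pos: [0.3967, -0.0693, 0.2503]
tcp_rot: [0.333, 0.624, 0.333, -0.624]
wrist_force: [1.0, -1.7, 0.3]
grip_width: 0.0427
```

```bash
python3 -c "
from h import *
rel((.525,.1515,.25,-.59),(.525,.1515,.16,-.59))"
```

```text
t1.10 tcp [ 0.3967 -0.0693  0.2503] psi -0.5900 tilt [ 0.0002 -0.0001 -1.    ] q [-0.4659  0.0379  1.8289 -0.      1.2746  0.1241] F [ 0.9651 -1.688   0.308 ] w 0.0427
(0.525, 0.1515, 0.25, -0.59) -> [   0.3  -16.2 -254.9] [-0.     -0.     -0.0002]
(0.525, 0.1515, 0.16, -0.59) -> [  90.3  -16.2 -254.9] [-0.     -0.     -0.0002]
```

Call:
drive_tool(plan="0 -16 -255 0 0 0 0;0 -16 -255 0 0 0 0;0 -16 -255 0 0 0 0;0 -16 -255 0 0 0 0;0 -16 -255 0 0 0 0;0 -16 -255 0 0 0 0;0 -16 -255 0 0 0 0;0 -16 -255 0 0 0 0;60 -16 -255 0 0 0 0;60 -16 -255 0 0 0 0;60 -16 -255 0 0 0 0")

```text
time: 2.02
tcp_pos: [0.5225, 0.1479, 0.1865]
tcp_rot: [-0.332, -0.621, -0.334, 0.627]
wrist_force: [0.1, 0.3, -0.1]
grip_width: 0.0426
```

Run:
```python
from h import *
from rig import optics
rel((.525,.1515,.125,-.59))
f=optics.grab_frame("top")
a=f["image"][110:200,170:260,::-1]
g=optics.grab_frame("side");b=g["image"][120:240,150:270,::-1]
cv2.imwrite("pics/k1.png",np.hstack([cv2.resize(a,(400,400),interpolation=2),cv2.resize(b,(400,400),interpolation=2)]))
```

```text
t2.02 tcp [0.5225 0.1479 0.1865] psi -0.5913 tilt [-0.008  -0.0008 -1.    ] q [ 0.0602  0.4128  1.5292 -0.0003  1.2075  0.6516] F [ 0.1174  0.339  -0.1301] w 0.0426
(0.525, 0.1515, 0.125, -0.59) -> [61.5  0.5 -4.6] [-0.0013  0.0051  0.0062]
```

View pics/k1.png

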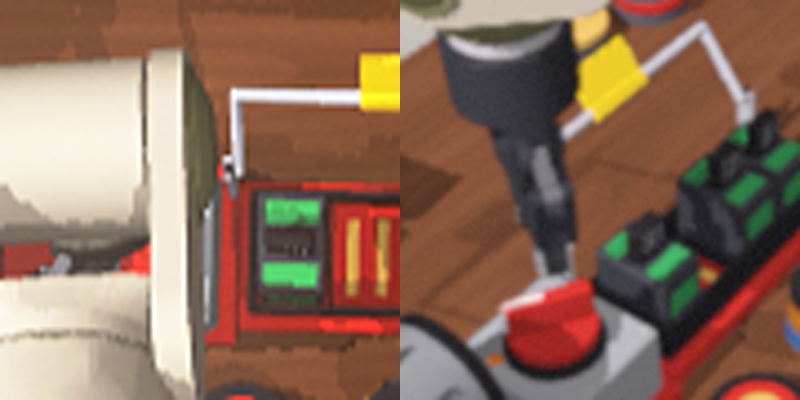

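Call:
drive_tool(plan="30 0 0 0 0 0 0;50 0 0 0 0 0 0;50 0 0 0 0 0 0;50 0 0 0 0 0 0")

```text
time: 2.45
tcp_pos: [0.5253, 0.1489, 0.1418]
tcp_rot: [0.333, 0.624, 0.333, -0.623]
wrist_force: [1.1, -0.0, 0.5]
grip_width: 0.0429
```

```bash
python3 -c "
from h import *
rel((.525,.1515,.127,-.59))"
```

```text
t2.45 tcp [0.5253 0.1489 0.1418] psi -0.5906 tilt [ 0.0013  0.     -1.    ] q [ 0.0616  0.4651  1.5776 -0.0001  1.0976  0.6522] F [ 1.0746 -0.0087  0.4887] w 0.0429
(0.525, 0.1515, 0.127, -0.59) -> [14.8 -1.7 -2. ] [-0.0006 -0.0007 -0.0011]
```

Call:
drive_tool(plan="0 -1.7 -2 0 0 0 0;15 -1.7 -2 0 0 0 0;15 -1.7 -2 0 0 0 0;15 -1.7 -2 0 0 0 -1;15 -1.7 -2 0 0 0 -1;15 -1.7 -2 0 0 0 -1;15 -1.7 -2 0 0 0 -1;15 -1.7 -2 0 0 0 -1")

```text
time: 3.12
tcp_pos: [0.5244, 0.1524, 0.1261]
tcp_rot: [0.333, 0.624, 0.333, -0.624]
wrist_force: [-4.3, 3.8, 4.0]
grip_width: 0.0107
```

```bash
python3 -c "
from h import *
rel((.525,.1515,.127,-.59));print(tool()[0]['moment'])"
```

```text
t3.12 tcp [0.5244 0.1524 0.1261] psi -0.5899 tilt [ 0.0003  0.0008 -1.    ] q [0.0679 0.4857 1.592  0.0009 1.0636 0.6574] F [-4.2911  3.8201  4.0367] w 0.0107
(0.525, 0.1515, 0.127, -0.59) -> [-0.9  1.   0.4] [ 0.0001 -0.0008  0.0002]
[0.653  0.6307 0.0865]
```

Call:
drive_tool(plan="3 0 0 0 0 0 -1;6 0 0 0 0 0 -1;6.5 0 0 0 0 0 -1;6.5 0 0 0 0 0 -1")

```text
time: 3.45
tcp_pos: [0.5245, 0.1524, 0.1197]
tcp_rot: [0.333, 0.624, 0.333, -0.624]
wrist_force: [-4.5, 3.5, 9.5]
grip_width: 0.011
```

Call:
drive_tool(plan="0 0 0 0.11 0 0 -1;0 0 0 0.22 0 0 -1;0 0 0 0.33 0 0 -1;0 0 0 0.44 0 0 -1;0 0 0 0.55 0 0 -1;0 0 0 0.66 0 0 -1;0 0 0 0.77 0 0 -1;0 0 0 0.88 0 0 -1;0 0 0 0.96 0 0 -1;0 0 0 1.0 0 0 -1;0 0 0 1.0 0 0 -1")

```text
time: 4.37
tcp_pos: [0.5237, 0.1534, 0.1196]
tcp_rot: [0.008, -0.707, 0.007, 0.708]
wrist_force: [-7.9, 9.6, 9.5]
grip_width: 0.0108
```

```bash
python3 -c "
from h import *
rel((.525,.1515,.127,-1.593));print(tool()[0]['moment'])"
```

```text
t4.37 tcp [0.5237 0.1534 0.1196] psi -1.5921 tilt [-0.0014  0.0024 -1.    ] q [0.0691 0.4939 1.5983 0.0029 1.0506 1.6597] F [-7.941   9.555   9.4802] w 0.0108
(0.525, 0.1515, 0.127, -1.593) -> [-7.4  1.9 -1.3] [0.0009 0.0015 0.0024]
[1.557  1.4285 0.0077]
```

Call:
drive_tool(plan="0 -1.2 1 0 0 0 -1;-3 -1.2 1 0 0 0 -1;-6.5 -1.2 1 0 0 0 -1;-6.5 -1.2 1 0 0 0 -1;-6.5 -1.2 1 0 0 0 0;-6.5 -1.2 1 0 0 0 0;-6.5 -1.2 1 0 0 0 0")

```text
time: 4.95
tcp_pos: [0.5238, 0.1529, 0.1253]
tcp_rot: [-0.007, 0.707, -0.007, -0.707]
wrist_force: [0.1, 1.6, -0.0]
grip_width: 0.0426
```

Run:
```python
from h import *
from rig import optics
rel((.525,.1515,.127,-1.593))
```

```text
t4.95 tcp [0.5238 0.1529 0.1253] psi -1.5901 tilt [ 0.0005 -0.0004 -1.    ] q [ 0.0695  0.4858  1.5941 -0.0004  1.0612  1.6598] F [ 0.1053  1.6308 -0.013 ] w 0.0426
(0.525, 0.1515, 0.127, -1.593) -> [-1.7  1.4 -1.3] [ 0.0029 -0.0005 -0.0003]
```

Run:
```python
from h import *
rel((.4325,-.2755,.25,.333))
```

```text
t4.95 tcp [0.5238 0.1529 0.1253] psi -1.5901 tilt [ 0.0005 -0.0004 -1.    ] q [ 0.0695  0.4858  1.5941 -0.0004  1.0612  1.6598] F [ 0.1053  1.6308 -0.013 ] w 0.0426
(0.4325, -0.2755, 0.25, 0.333) -> [-124.6  430.2   82.9] [-1.9231 -0.     -0.0007]
```

Call:
drive_tool(plan="-60 0 0 0 0 0 0;-124 0 0 0 0 0 0;-124 0 0 0 0 0 0;-124 430 83 -1.923 0 0 0;-124 430 83 -1.923 0 0 0;-124 430 83 -1.923 0 0 0;-124 430 83 -1.923 0 0 0;-124 430 83 -1.923 0 0 0;-124 430 83 -1.923 0 0 0;-124 430 83 -1.923 0 0 0;-124 430 83 -1.923 0 0 0;-124 430 83 -1.923 0 0 0")

```text
time: 5.95
tcp_pos: [0.4553, -0.1701, 0.2494]
tcp_rot: [-0.33, -0.625, -0.33, 0.625]
wrist_force: [0.9, -0.1, -0.2]
grip_width: 0.0427
```

Run:
```python
from h import *
rel((.4325,-.2755,.25,.333))
```

```text
t5.95 tcp [ 0.4553 -0.1701  0.2494] psi -0.6004 tilt [ 0.0002 -0.0005 -1.    ] q [-0.599   0.2274  1.6122 -0.0003  1.3015  0.0014] F [ 0.9438 -0.1174 -0.2428] w 0.0427
(0.4325, -0.2755, 0.25, 0.333) -> [-0.5 40.7 99.8] [-0.9334  0.0005 -0.0003]
```

Call:
drive_tool(plan="0 41 100 -0.933 0 0 0;0 41 100 -0.933 0 0 0;0 41 100 -0.933 0 0 0;0 41 100 -0.933 0 0 0;0 41 100 -0.933 0 0 0;0 41 100 -0.933 0 0 0;35 41 100 -0.933 0 0 0;75 41 100 -0.933 0 0 0;100 41 100 -0.933 0 0 0;100 41 100 -0.933 0 0 0;100 41 100 -0.933 0 0 0")

```text
time: 6.87
tcp_pos: [0.4327, -0.2739, 0.1494]
tcp_rot: [0.574, 0.412, 0.575, -0.412]
wrist_force: [0.4, 0.0, 1.2]
grip_width: 0.0427
```

Run:
```python
from h import *
from rig import optics
rel((.4325,-.2755,.09,.333))
f=optics.grab_frame("top");a=f["image"][110:200,170:260,::-1]
I=f["image"].astype(int);g=(I[...,1]>130)&(I[...,1]>I[...,0]+50)&(I[...,1]>I[...,2]+35)
for c,ar in comps(f,g,(180,210,330,370)): print(c,ar,back(f,c,.07))
g=optics.grab_frame("side");b=g["image"][110:200,270:360,::-1]
cv2.imwrite("pics/k2.png",np.hstack([cv2.resize(a,(400,400),interpolation=2),cv2.resize(b,(400,400),interpolation=2)]))
```

```text
t6.87 tcp [ 0.4327 -0.2739  0.1494] psi 0.3267 tilt [-0.0011  0.0008 -1.    ] q [-0.7934  0.3897  1.6715 -0.0002  1.0817 -1.1201] F [0.3977 0.0392 1.1537] w 0.0427
(0.4325, -0.2755, 0.09, 0.333) -> [59.4 -0.6  1.5] [-0.0063 -0.0011  0.0008]
```

View pics/k2.png

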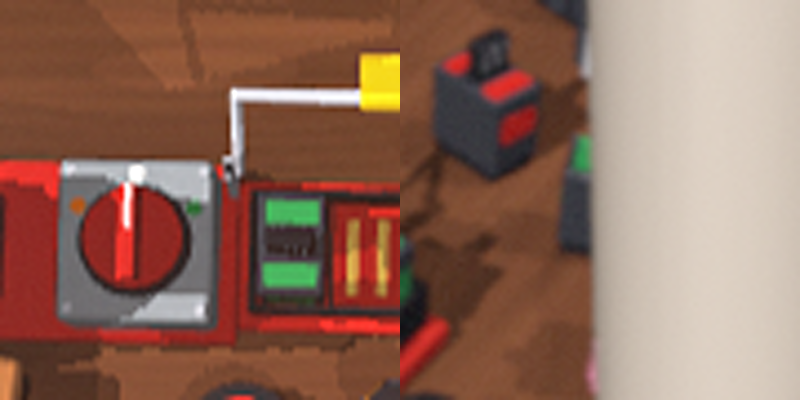

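Knob points to the white mark (pointer at (129,185), mark at (137,173); the offset is parallax). Going down onto the fin.

Call:
drive_tool(plan="0 0 1.5 -0.006 0 0 0;30 0 1.5 -0.006 0 0 0;59 0 1.5 -0.006 0 0 0;59 0 1.5 -0.006 0 0 0;59 0 1.5 -0.006 0 0 0;59 0 1.5 -0.006 0 0 -1;59 0 1.5 -0.006 0 0 -1;59 0 1.5 -0.006 0 0 -1;59 0 1.5 -0.006 0 0 -1;59 0 1.5 -0.006 0 0 -1;59 0 1.5 -0.006 0 0 -1")

```text
time: 7.88
tcp_pos: [0.4338, -0.2757, 0.0915]
tcp_rot: [0.577, 0.41, 0.575, -0.41]
wrist_force: [0.1, 0.3, 6.6]
grip_width: 0.0127
```

Run:
```python
from h import *
rel((.4325,-.2755,.09,.333),(*P(0,.024),.26,PYAW))
```

```text
t7.88 tcp [ 0.4338 -0.2757  0.0915] psi 0.3336 tilt [ 0.0016 -0.0016 -1.    ] q [-0.7944  0.474   1.721  -0.      0.9443 -1.1279] F [0.0502 0.3436 6.6434] w 0.0127
(0.4325, -0.2755, 0.09, 0.333) -> [ 1.5 -1.1 -0.6] [ 0.0006  0.0021 -0.0009]
(np.float64(0.5215279574090307), np.float64(0.003694192234252224), 0.26, -0.022) -> [-168.8  174.6 -234.9] [ 0.3556  0.0019 -0.0013]
```

Call:
drive_tool(plan="-30 0 0 0 0 0 -1;-70 0 0 0 0 0 -1;-110 0 0 0 0 0 -1;-150 0 0 0 0 0 -1;-169 20 -30 0.1 0 0 -1;-169 45 -60 0.2 0 0 -1;-169 70 -95 0.3 0 0 -1;-169 95 -130 0.356 0 0 -1;-169 120 -165 0.356 0 0 -1;-169 145 -200 0.356 0 0 -1;-169 165 -225 0.356 0 0 -1;-169 174.6 -235 0.356 0 0 -1")

```text
time: 8.88
tcp_pos: [0.5214, 0.0084, 0.259]
tcp_rot: [0.495, 0.505, 0.496, -0.505]
wrist_force: [1.2, 0.6, -3.8]
grip_width: 0.013
```

Call:
drive_tool(plan="0 0 0 0 0 0 -1;0 0 0 0 0 0 -1")

```text
time: 9.05
tcp_pos: [0.521, 0.0045, 0.2588]
tcp_rot: [-0.494, -0.505, -0.495, 0.506]
wrist_force: [0.2, -0.5, -4.1]
grip_width: 0.0128
```

Run:
```python
from h import *
from rig import optics
rel((*P(0,.024),.22,PYAW))
f=optics.grab_frame("top");g=optics.grab_frame("side");pickle.dump({"top":f,"side":g},open("f1.pkl","wb"))
for x in(f,g):
    for dx in(-.022,.022): print(proj(x,[*P(dx,.024),.22]))
    print(proj(x,[*P(0,.024),.25]))
a=f["image"][90:200,190:300,::-1]
b=g["image"][50:210,170:330,::-1]
cv2.imwrite("pics/k3.png",np.hstack([cv2.resize(a,(400,400),interpolation=2),cv2.resize(b,(400,400),interpolation=2)]))
```

```text
t9.05 tcp [0.521  0.0045 0.2588] psi -0.0209 tilt [-0.0014 -0.0001 -1.    ] q [-0.2163  0.2985  1.4945 -0.0004  1.35   -0.1953] F [ 0.174  -0.5193 -4.136 ] w 0.0128
(np.float64(0.5215279574090307), np.float64(0.003694192234252224), 0.22, -0.022) -> [38.8  0.6  0.8] [0.0011 0.0001 0.0014]
[252.0419 166.8154]
[252.4702 149.6556]
[252.2723 156.5631]
[240.9589 145.8624]
[225.7374 139.0822]
[232.5286 131.5816]
```

View pics/k3.png

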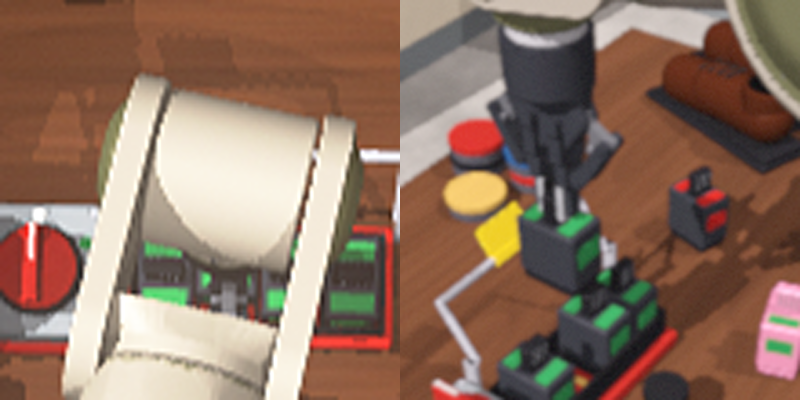

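Run:
```python
from h import *
d=pickle.load(open("f1.pkl","rb"))
f=d["side"];I=f["image"].astype(int);g=(I[...,1]>100)&(I[...,1]>I[...,0]+45)&(I[...,1]>I[...,2]+30)
for c,a in comps(f,g,(110,210,200,290)): print(c,a,back(f,c,.2388),back(f,c,.09))
f=d["top"];I=f["image"].astype(int);g=(I[...,1]>130)&(I[...,1]>I[...,0]+50)&(I[...,1]>I[...,2]+35)
for c,a in comps(f,g,(140,190,200,300)): print(c,a,back(f,c,.2388),back(f,c,.09))
cv2.imwrite("pics/z.png",cv2.resize(d["side"]["image"][120:180,210:290,::-1],(800,600),interpolation=2))
```

```text
[222.9333 135.0667] 30 [0.5414 0.0141 0.2388] [ 0.6761 -0.1404  0.09  ]
[239.3562 139.6027] 73 [0.5008 0.0072 0.2388] [ 0.6236 -0.1493  0.09  ]
[244.8649 150.0811] 37 [0.469  0.0305 0.2388] [ 0.5826 -0.1192  0.09  ]
[251.1176 160.    ] 17 [0.4389 0.0501 0.2388] [ 0.5438 -0.0939  0.09  ]
[264.2927 166.2683] 41 [0.405  0.0515 0.2388] [ 0.5001 -0.0921  0.09  ]
[238.7812 171.9062] 32 [0.4382 0.0945 0.2388] [ 0.5429 -0.0367  0.09  ]
[253.2879 176.2727] 66 [0.4064 0.0889 0.2388] [ 0.5019 -0.0438  0.09  ]
[267.8333 176.0556] 18 [0.3827 0.0723 0.2388] [ 0.4713 -0.0653  0.09  ]
[257.2105 185.6316] 19 [0.3847 0.1068 0.2388] [ 0.4739 -0.0207  0.09  ]
[214.7143 193.4571] 35 [0.4397 0.1695 0.2388] [0.5449 0.0602 0.09  ]
[229.9605 198.3947] 76 [0.4077 0.1639 0.2388] [0.5035 0.0529 0.09  ]
[235.     207.2941] 17 [0.3861 0.1769 0.2388] [0.4757 0.0697 0.09  ]
[213.  156.5] 6 [0.523  0.1021 0.2388] [0.5441 0.1143 0.09  ]
[288.963  157.6667] 27 [ 0.5206 -0.0883  0.2388] [ 0.5414 -0.1     0.09  ]
[234.     158.4783] 23 [0.5181 0.0494 0.2388] [0.5387 0.0551 0.09  ]
[246.1111 166.3333] 9 [0.4984 0.019  0.2388] [0.5165 0.0208 0.09  ]
[235.5    170.4348] 46 [0.488  0.0455 0.2388] [0.5048 0.0506 0.09  ]
[265.2917 171.9167] 24 [ 0.4845 -0.029   0.2388] [ 0.5008 -0.0332  0.09  ]
[286.383  172.4681] 47 [ 0.4833 -0.0817  0.2388] [ 0.4994 -0.0926  0.09  ]
```

View pics/z.png

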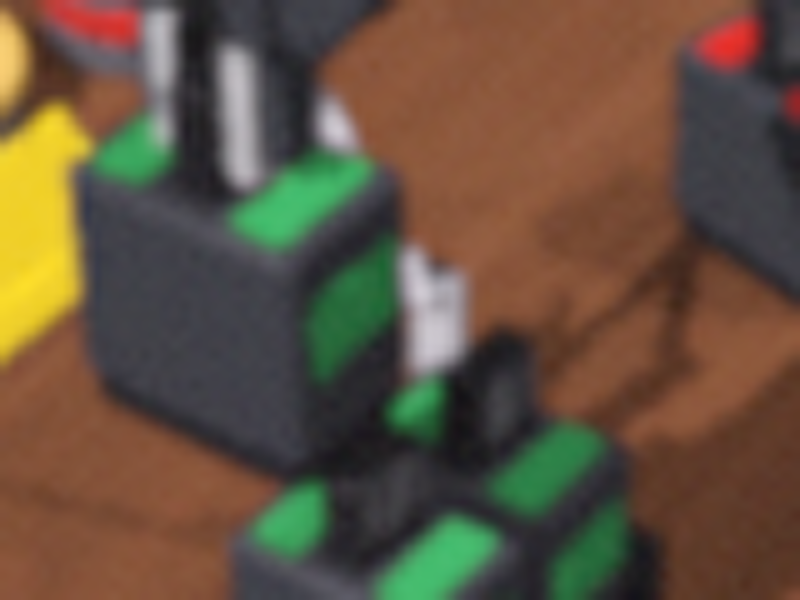

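Call:
drive_tool(plan="20 0.5 0.5 0 0 0 -1;45 0.5 0.5 0 0 0 -1;65 0.5 0.5 0 0 0 -1;75 0.5 0.5 0 0 0 -1;80 0.5 0.5 0 0 0 -1;80 0.5 0.5 0 0 0 -1;80 0.5 0.5 0 0 0 -1")

```text
time: 9.73
tcp_pos: [0.5222, 0.003, 0.1803]
tcp_rot: [0.495, 0.506, 0.494, -0.505]
wrist_force: [-0.1, 1.0, -4.0]
grip_width: 0.0132
```

Run:
```python
from h import *
rel((.5217,.004,.1115,PYAW))
```

```text
t9.73 tcp [0.5222 0.003  0.1803] psi -0.0231 tilt [ 0.0014 -0.0003 -1.    ] q [-0.2188  0.3718  1.6073  0.      1.1611 -0.1957] F [-0.0792  0.9894 -4.0282] w 0.0132
(0.5217, 0.004, 0.1115, -0.022) -> [68.8 -0.7 -1. ] [-0.0011  0.0003 -0.0014]
```

Call:
drive_tool(plan="10 -0.5 -1 0 0 0 -1;20 -0.5 -1 0 0 0 -1;28 -0.5 -1 0 0 0 -1;36 -0.5 -1 0 0 0 -1;42 -0.5 -1 0 0 0 -1;48 -0.5 -1 0 0 0 -1;48 -0.5 -1 0 0 0 -1")

```text
time: 10.32
tcp_pos: [0.5208, 0.0046, 0.13]
tcp_rot: [-0.494, -0.505, -0.495, 0.506]
wrist_force: [-1.1, 0.2, -4.1]
grip_width: 0.0131
```

Call:
drive_tool(plan="5 0 0 0 0 0 -1;9 0 0 0 0 0 -1;12 0 0 0 0 0 -1;14 0 0 0 0 0 -1;16 0 0 0 0 0 -1;17 0 0 0 0 0 -1;17 0 0 0 0 0 -1")

```text
time: 10.9
tcp_pos: [0.5213, 0.0045, 0.1142]
tcp_rot: [-0.494, -0.506, -0.494, 0.506]
wrist_force: [0.5, 0.5, -3.8]
grip_width: 0.013
```

Call:
drive_tool(plan="1 0 0 0 0 0 -1;2 0 0 0 0 0 -1;3 0 0 0 0 0 -1;3.5 0 0 0 0 0 -1;3.5 0 0 0 0 0 -1")

```text
time: 11.32
tcp_pos: [0.5215, 0.0043, 0.1117]
tcp_rot: [0.495, 0.506, 0.494, -0.506]
wrist_force: [-2.8, -1.4, 4.9]
grip_width: 0.0131
```

Call:
drive_tool(plan="0 0 0 0 0 0 0;0 0 0 0 0 0 0;0 0 0 0 0 0 0;-20 0 0 0 0 0 0;-60 0 0 0 0 0 0;-100 0 0 0 0 0 0;-130 0 0 0 0 0 -1;-130 0 0 0 0 0 -1")

```text
time: 11.98
tcp_pos: [0.5234, 0.0041, 0.2472]
tcp_rot: [0.498, 0.508, 0.491, -0.503]
wrist_force: [0.7, -0.0, 0.1]
grip_width: 0.0196
```

Run:
```python
from h import *
d=pickle.load(open("f0.pkl","rb"));f=d["top"]
cr=lambda u,v,o,k:np.array([(u+.5)/k-.5+o[0],(v+.5)/k-.5+o[1]])
o=cr(516,44,(175,115),5.9);i=cr(515,118,(175,115),5.9)
s=d["side"];so=[cr(262,43,(150,120),4),cr(200,97,(150,120),4)];si=[cr(298,95,(150,120),4),cr(237,146,(150,120),4)]
so=np.mean(so,0);si=np.mean(si,0)
for th in np.arange(1.9,2.31,.05):
    w=lambda r:(*P(.045-r*np.cos(th),0),.096+r*np.sin(th))
    print(round(th,2),proj(f,w(.101))-o,proj(f,w(.065))-i,proj(s,w(.101))-so,proj(s,w(.065))-si)
rel((*P(.14,0),.25,PYAW))
from rig import optics
a=optics.grab_frame("top")["image"][90:200,190:310,::-1];b=optics.grab_frame("side")["image"][120:230,180:300,::-1]
cv2.imwrite("pics/k4.png",np.hstack([cv2.resize(x,(400,367),interpolation=2) for x in(a,b)]))
```

```text
1.9 [0.1061 8.4439] [-0.1055  2.6659] [ 7.6294 -1.3984] [ 3.2882 -1.3014]
1.95 [0.1335 6.7885] [-0.088   1.6205] [ 6.2128 -1.4789] [ 2.3836 -1.3795]
2.0 [0.1579 5.1918] [-0.0722  0.6097] [ 4.8437 -1.4681] [ 1.5063 -1.401 ]
2.05 [0.1794 3.6585] [-0.0582 -0.3636] [ 3.5255 -1.3672] [ 0.6586 -1.3663]
2.1 [0.1978 2.1927] [-0.046  -1.2968] [ 2.2614 -1.1774] [-0.1574 -1.2759]
2.15 [0.2132 0.7983] [-0.0357 -2.1875] [ 1.0545 -0.9001] [-0.9398 -1.1303]
2.2 [ 0.2256 -0.5208] [-0.0273 -3.0334] [-0.0926 -0.5372] [-1.6866 -0.9305]
2.25 [ 0.2348 -1.7615] [-0.0207 -3.8323] [-1.1774 -0.0906] [-2.3963 -0.6772]
2.3 [ 0.241  -2.9207] [-0.0161 -4.5823] [-2.1977  0.4373] [-3.0671 -0.3717]
t11.98 tcp [0.5234 0.0041 0.2472] psi -0.0224 tilt [ 0.0111 -0.0024 -0.9999] q [-0.2162  0.3061  1.5153  0.0001  1.3089 -0.1938] F [ 0.6529 -0.0415  0.1177] w 0.0196
(np.float64(0.6609661213664713), np.float64(-0.023379751552679167), 0.25, -0.022) -> [ -1.2 138.1  24.4] [-0.0004  0.0021 -0.0112]
```

View pics/k4.png

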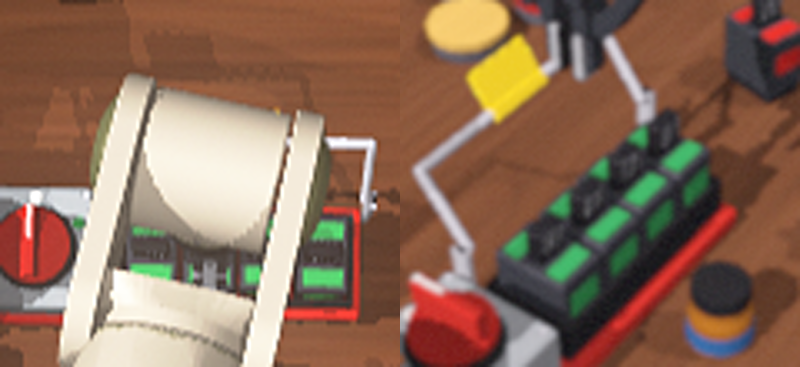

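Pack sits level with its neighbours. Hold-down is at about 2.15 rad. Next: turn the tool so the jaws lie along y and go behind the tab.

Call:
drive_tool(plan="-3 70 24 -1.571 0 0 -1;-3 138 24 -1.571 0 0 -1;-3 138 24 -1.571 0 0 -1;-3 138 24 -1.571 0 0 -1;-3 138 24 -1.571 0 0 -1;-3 138 24 -1.571 0 0 -1;-3 138 24 -1.571 0 0 -1;-3 138 24 -1.571 0 0 -1;-3 138 24 -1.571 0 0 -1;-3 138 24 -1.571 0 0 -1;-3 138 24 -1.571 0 0 -1;-3 138 24 -1.571 0 0 -1")

```text
time: 13.08
tcp_pos: [0.6584, -0.0226, 0.2415]
tcp_rot: [0.705, 0.031, 0.708, -0.031]
wrist_force: [-1.1, 0.8, 0.2]
grip_width: 0.0004
```

Call:
drive_tool(plan="0 0 0 -0.08 0 0 -1;0 0 0 -0.08 0 0 -1")

```text
time: 13.25
tcp_pos: [0.6584, -0.0226, 0.2417]
tcp_rot: [0.706, 0.004, 0.708, -0.004]
wrist_force: [-0.3, 0.1, -0.4]
grip_width: -0.0001
```

Run:
```python
from h import *
rel((*P(.14,0),.184,PYAW+np.pi/2))
```

```text
t13.25 tcp [ 0.6584 -0.0226  0.2417] psi 1.5602 tilt [-0.0031  0.0007 -1.    ] q [-0.2117  0.6273  1.0439  0.      1.4737 -1.7719] F [-0.2685  0.0866 -0.3991] w -0.0001
(np.float64(0.6609661213664713), np.float64(-0.023379751552679167), 0.184, 1.5487963267948965) -> [57.7 -0.8  2.7] [ 0.0114 -0.0032 -0.0007]
```

Call:
drive_tool(plan="30 0 3 0.011 -0.003 0 -1;57 0 3 0.011 -0.003 0 -1;57 0 3 0.011 -0.003 0 -1;57 0 -17 0.011 -0.003 0 -1;57 0 -30 0.011 -0.003 0 -1;57 0 -43 0.011 -0.003 0 -1;57 0 -56 0.011 -0.003 0 -1;57 0 -67 0.011 -0.003 0 -1;57 0 -77 0.011 -0.003 0 -1;57 0 -77 0.011 -0.003 0 -1")

```text
time: 14.08
tcp_pos: [0.581, -0.0216, 0.1879]
tcp_rot: [0.708, 0.009, 0.706, -0.009]
wrist_force: [-0.0, 0.8, -0.5]
grip_width: 0.0
```

Run:
```python
from h import *
W=[(.034,.175),(.0106,.1667),(-.0113,.1527),(-.0287,.1318),(-.038,.115),(-.043,.098)]
rel(*[(*P(x,0),z+.019,PYAW+np.pi/2) for x,z in W])
```

```text
t14.08 tcp [ 0.581  -0.0216  0.1879] psi 1.5446 tilt [ 0.0033 -0.0002 -1.    ] q [-0.2387  0.4864  1.4127  0.0006  1.2393 -1.7836] F [-0.0275  0.7747 -0.4675] w 0.0000
(np.float64(0.5549917723318574), np.float64(-0.02104793966279351), 0.19399999999999998, 1.5487963267948965) -> [ -6.2  -0.2 -26. ] [-0.0042  0.0033  0.0001]
(np.float64(0.5315974349034615), np.float64(-0.020533181188988565), 0.18569999999999998, 1.5487963267948965) -> [  2.   -0.3 -49.4] [-0.0042  0.0033  0.0001]
(np.float64(0.5097027344897063), np.float64(-0.02005142005324804), 0.1717, 1.5487963267948965) -> [ 16.   -0.3 -71.4] [-0.0042  0.0033  0.0001]
(np.float64(0.4923069451198734), np.float64(-0.019668650931700768), 0.1508, 1.5487963267948965) -> [ 36.8  -0.4 -88.8] [-0.0042  0.0033  0.0001]
(np.float64(0.48300919562910066), np.float64(-0.01946406743570137), 0.134, 1.5487963267948965) -> [ 53.6  -0.5 -98.2] [-0.0042  0.0033  0.0001]
(np.float64(0.4780104055802981), np.float64(-0.019354076308819967), 0.117, 1.5487963267948965) -> [  70.6   -0.5 -103.3] [-0.0042  0.0033  0.0001]
```

Call:
drive_tool(plan="-6 0 -13 -0.004 0.003 0 -1;-6 0 -26 -0.004 0.003 0 -1;-3 0 -38 -0.004 0.003 0 -1;2 0 -49 -0.004 0.003 0 -1;2 0 -49 -0.004 0.003 0 -1")

```text
time: 14.5
tcp_pos: [0.5319, -0.0203, 0.1846]
tcp_rot: [0.707, 0.008, 0.708, -0.008]
wrist_force: [0.0, -0.4, -0.7]
grip_width: 0.0001
```

Run:
```python
from h import *
from rig import optics
f=optics.grab_frame("side")
W=[(-.0113,.1527),(-.0287,.1318),(-.038,.115),(-.043,.098)]
rel(*[(*P(x,0),z+.019,PYAW+np.pi/2) for x,z in W])
cv2.imwrite("pics/k5.png",cv2.resize(f["image"][110:220,170:300,::-1],(650,550),interpolation=2))
```

```text
t14.55 tcp [ 0.5329 -0.0204  0.185 ] psi 1.5493 tilt [-0.0004  0.0002 -1.    ] q [-0.2582  0.3903  1.5667  0.      1.185  -1.8075] F [-0.3689 -0.5535  0.0047] w 0.0004
(np.float64(0.5097027344897063), np.float64(-0.02005142005324804), 0.1717, 1.5487963267948965) -> [ 13.3  -0.1 -23.2] [ 0.0005 -0.0005 -0.0001]
(np.float64(0.4923069451198734), np.float64(-0.019668650931700768), 0.1508, 1.5487963267948965) -> [ 34.2  -0.1 -40.5] [ 0.0005 -0.0005 -0.0001]
(np.float64(0.48300919562910066), np.float64(-0.01946406743570137), 0.134, 1.5487963267948965) -> [ 51.   -0.1 -49.8] [ 0.0005 -0.0005 -0.0001]
(np.float64(0.4780104055802981), np.float64(-0.019354076308819967), 0.117, 1.5487963267948965) -> [ 68.   -0.1 -54.8] [ 0.0005 -0.0005 -0.0001]
```

View pics/k5.png

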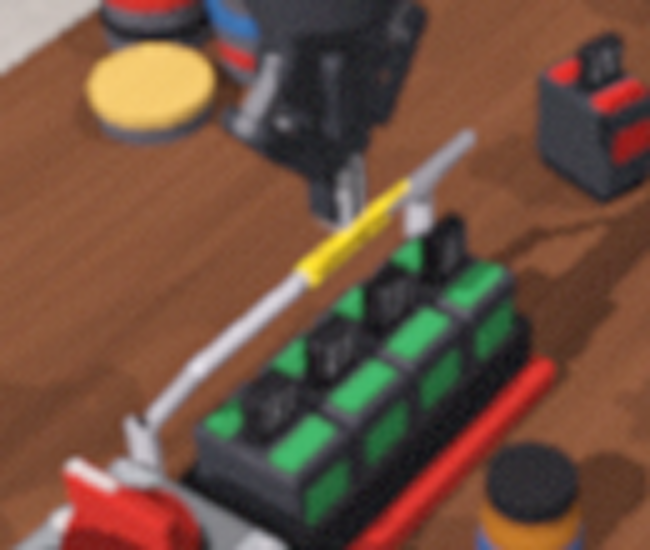

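The tab, at (355,230) in the crop, is past vertical and tipping forward with the fingers behind it. I'll continue the arc.

Call:
drive_tool(plan="6 0 -12 0 0 0 -1;13 0 -23 0 0 0 -1;23 0 -32 0 0 0 -1;34 0 -40 0 0 0 -1;43 0 -45 0 0 0 -1;51 0 -50 0 0 0 -1;58 0 -53 0 0 0 -1;62 0 -55 0 0 0 -1;65 0 -55 0 0 0 -1;67 0 -55 0 0 0 -1;67 0 -55 0 0 0 -1")

```text
time: 15.47
tcp_pos: [0.478, -0.0193, 0.1175]
tcp_rot: [0.707, 0.007, 0.707, -0.007]
wrist_force: [-0.2, 0.6, -0.1]
grip_width: -0.0001
```

Call:
drive_tool(plan="1 0 0 0 0 0 -1;2 0 0 0 0 0 -1;3 0 0 0 0 0 -1;3 0 0 0 0 0 -1")

```text
time: 15.8
tcp_pos: [0.4782, -0.0194, 0.1167]
tcp_rot: [0.708, 0.007, 0.707, -0.007]
wrist_force: [-7.3, 0.3, 21.9]
grip_width: -0.0001
```

Call:
drive_tool(plan="-20 0 0 0 0 0 -1;-60 0 0 0 0 0 -1;-100 0 0 0 0 0 0;-110 40 10 0 0 0 0;-110 80 20 0 0 0 0;-110 120 35 0 0 0 0;-110 150 45 0 0 0 0;-110 171 45 0 0 0 0;-110 171 45 0 0 0 0;-110 171 45 0 0 0 0")

```text
time: 16.63
tcp_pos: [0.5262, 0.1514, 0.2246]
tcp_rot: [0.707, 0.006, 0.707, -0.007]
wrist_force: [-0.0, 0.3, 0.4]
grip_width: 0.0427
```

Run:
```python
from h import *
from rig import optics
f=optics.grab_frame("side");t=optics.grab_frame("top")
rel((.5237,.1528,.127,PYAW+np.pi/2))
cv2.imwrite("pics/k6.png",np.hstack([cv2.resize(f["image"][120:240,170:290,::-1],(400,400),interpolation=2),cv2.resize(t["image"][110:210,200:300,::-1],(400,400),interpolation=2)]))
```

```text
t16.73 tcp [0.5263 0.15   0.2248] psi 1.5498 tilt [-0.     -0.0002 -1.    ] q [ 0.0636  0.3819  1.4694 -0.0003  1.2903 -1.4862] F [-0.6766 -0.156   0.5753] w 0.0428
(0.5237, 0.1528, 0.127, 1.5487963267948965) -> [97.8  2.8 -2.6] [ 0.001  -0.      0.0002]
```

View pics/k6.png

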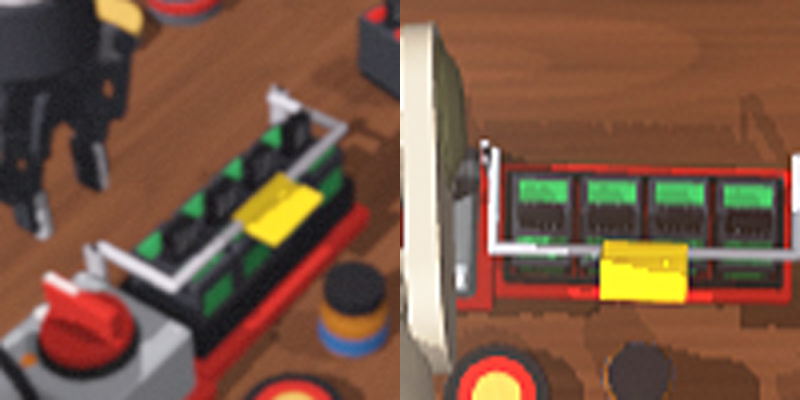

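Hold-down is level over the packs (tab at (643,270)) and the knob is at off. Now grip the knob.

Call:
drive_tool(plan="0 2.8 -2.5 0 0 0 0;35 2.8 -2.5 0 0 0 0;70 2.8 -2.5 0 0 0 0;90 2.8 -2.5 0 0 0 0;98 2.8 -2.5 0 0 0 0;98 2.8 -2.5 0 0 0 0;98 2.8 -2.5 0 0 0 -1;98 2.8 -2.5 0 0 0 -1;98 2.8 -2.5 0 0 0 -1;98 2.8 -2.5 0 0 0 -1;98 2.8 -2.5 0 0 0 -1")

```text
time: 17.65
tcp_pos: [0.5246, 0.1538, 0.1279]
tcp_rot: [0.708, 0.007, 0.706, -0.007]
wrist_force: [1.8, 2.5, 4.2]
grip_width: 0.0108
```

Call:
drive_tool(plan="3 0 0 0 0 0 -1;6 0 0 0 0 0 -1;6.7 0 0 0 0 0 -1;6.7 0 0 0 0 0 -1")

```text
time: 17.98
tcp_pos: [0.5247, 0.1538, 0.1211]
tcp_rot: [0.708, 0.007, 0.706, -0.007]
wrist_force: [-0.6, 3.4, 8.8]
grip_width: 0.0104
```

Run:
```python
from h import *
rel((.5237,.1528,.127,PYAW+np.pi/2));print(tool()[0]["moment"])
```

```text
t17.98 tcp [0.5247 0.1538 0.1211] psi 1.5505 tilt [ 0.0029  0.0005 -1.    ] q [ 0.0707  0.4923  1.5963  0.0003  1.05   -1.4799] F [-0.6069  3.3717  8.7607] w 0.0104
(0.5237, 0.1528, 0.127, 1.5487963267948965) -> [-5.9 -1.  -0.9] [ 0.0017  0.0029 -0.0005]
[ 0.3586 -0.0956  0.0078]
```

Call:
drive_tool(plan="0 0 0 0.11 0 0 -1;0 0 0 0.22 0 0 -1;0 0 0 0.33 0 0 -1;0 0 0 0.44 0 0 -1;0 0 0 0.55 0 0 -1;0 0 0 0.66 0 0 -1;0 0 0 0.77 0 0 -1;0 0 0 0.88 0 0 -1;0 0 0 0.97 0 0 -1;0 0 0 1.045 0 0 -1;0 0 0 1.045 0 0 -1;0 0 0 1.045 0 0 -1")

```text
time: 18.98
tcp_pos: [0.5247, 0.154, 0.1212]
tcp_rot: [0.61, 0.36, 0.608, -0.358]
wrist_force: [1.4, 3.2, 8.4]
grip_width: 0.0111
```

Run:
```python
from h import *
rel((.5237,.1528,.127,PYAW+np.pi/2-1.047));print(tool()[0]["moment"])
```

```text
t18.98 tcp [0.5247 0.154  0.1212] psi 0.5050 tilt [ 0.003   0.0009 -1.    ] q [ 0.0709  0.4923  1.5963  0.0008  1.05   -0.4345] F [1.3946 3.1685 8.3958] w 0.0111
(0.5237, 0.1528, 0.127, 0.5017963267948966) -> [-5.8 -1.4  0.6] [ 0.0032  0.0007 -0.003 ]
[ 0.5638 -0.0923  0.0017]
```

Call:
drive_tool(plan="-3 0 0 0 0 0 -1;-6.8 0 0 0 0 0 -1;-6.8 0 0 0 0 0 -1;-6.8 0 0 0 0 0 0;-6.8 0 0 0 0 0 0;-6.8 0 0 0 0 0 0;-30 0 0 0 0 0 0;-70 0 0 0 0 0 0;-110 0 0 0 0 0 0;-120 0 0 0 0 0 0;-120 0 0 0 0 0 0")

```text
time: 19.9
tcp_pos: [0.5247, 0.1536, 0.2428]
tcp_rot: [0.611, 0.36, 0.608, -0.358]
wrist_force: [-0.1, 0.2, 0.4]
grip_width: 0.0425
```

Run:
```python
from h import *
rel((.42,-.28,.26,.5))
```

```text
t19.90 tcp [0.5247 0.1536 0.2428] psi 0.5054 tilt [ 0.0054  0.0001 -1.    ] q [ 0.0705  0.3637  1.4471 -0.0003  1.3254 -0.4349] F [-0.1284  0.2475  0.4233] w 0.0425
(0.42, -0.28, 0.26, 0.5) -> [ -17.8 -301.5  328.7] [ 0.0054  0.0025 -0.0048]
```

Call:
drive_tool(plan="-18 -30 33 0 0 0 0;-18 -60 66 0 0 0 0;-18 -85 93 0 0 0 0;-18 -110 120 0 0 0 0;-18 -135 147 0 0 0 0;-18 -160 174 0 0 0 0;-18 -185 201 0 0 0 0;-18 -210 228 0 0 0 0;-18 -240 260 0 0 0 0;-18 -270 290 0 0 0 0;-18 -301 328 0 0 0 0;-18 -301 328 0 0 0 0")

```text
time: 20.9
tcp_pos: [0.4173, -0.2835, 0.2558]
tcp_rot: [0.607, 0.36, 0.609, -0.361]
wrist_force: [0.2, 0.4, -0.4]
grip_width: 0.0428
```

Run:
```python
from h import *
from rig import optics
f=optics.grab_frame("side");t=optics.grab_frame("top")
cv2.imwrite("pics/k7.png",np.hstack([cv2.resize(f["image"][140:270,160:290,::-1],(400,400),interpolation=2),cv2.resize(t["image"][110:210,180:280,::-1],(400,400),interpolation=2)]))
I=t["image"].astype(int);g=(I[...,1]>130)&(I[...,1]>I[...,0]+50)&(I[...,1]>I[...,2]+35)
for c,a in comps(t,g,(145,180,220,310)): print(c,a,back(t,c,.09))
```

```text
[235.6923 157.2308] 65 [0.5422 0.0503 0.09  ]
[252.3571 157.5714] 70 [0.5414 0.0033 0.09  ]
[269.5 158. ] 60 [ 0.5403 -0.0451  0.09  ]
[286.3676 158.6471] 68 [ 0.5386 -0.0926  0.09  ]
[234.7391 169.4783] 23 [0.5075 0.0528 0.09  ]
[248.1667 169.6667] 6 [0.507 0.015 0.09 ]
[273.375 170.375] 8 [ 0.5052 -0.056   0.09  ]
[285.5  170.75] 16 [ 0.5043 -0.0901  0.09  ]
```

Run:
```python
from h import *
from rig import optics
f1={n:optics.grab_frame(n) for n in("side","top")}
for nm,d in(("f0",pickle.load(open("f0.pkl","rb"))),("f1",pickle.load(open("f1.pkl","rb"))),("now",f1)):
  for n,(x,y,z) in(("side",(.5242,.153,.104)),("top",(.5242,.153,.104))):
    f=d[n];I=f["image"].astype(int);u,v=proj(f,(x,y,z)).round().astype(int)
    m=((I[...,0]>90)&(I[...,0]>2*I[...,1])&(I[...,0]>2*I[...,2]));M=np.zeros(m.shape,np.uint8);M[v-22:v+20,u-18:u+18]=m[v-22:v+20,u-18:u+18]
    k,l,s,c=cv2.connectedComponentsWithStats(M,connectivity=4);i=1+np.argmax(s[1:,4])
    w=I.min(2)>170; W=np.zeros_like(M);W[v-22:v+20,u-18:u+18]=w[v-22:v+20,u-18:u+18]
    print(nm,n,"knob bbox",s[i],c[i],"white:",[(a.round(1),b) for a,b in comps(f,W,(v-22,v+20,u-18,u+18),4)])
for n in f1:
  for z in(.132,.1245):print(n,z,proj(f1[n],(.5242+.022*np.cos(1.069),.153-.022*np.sin(1.069),z)))
```

```text
f0 side knob bbox [182 203  29  27 533] [196.3996 217.4165] white: [(array([197.8, 198.8]), np.int32(12)), (array([188.8, 207.9]), np.int32(40)), (array([178. , 217.5]), np.int32(6))]
f0 top knob bbox [188 152  23  23 398] [199.5829 163.2085] white: [(array([204.6, 149.5]), np.int32(158)), (array([193.1, 158.3]), np.int32(21)), (array([209.5, 177.9]), np.int32(103))]
f1 side knob bbox [182 205  28  25 527] [195.0285 217.8596] white: [(array([197.8, 198.3]), np.int32(22)), (array([191.9, 204.3]), np.int32(46)), (array([181.4, 213.8]), np.int32(12))]
f1 top knob bbox [188 152  23  23 391] [199.3606 163.2788] white: [(array([208.1, 162.4]), np.int32(344))]
now side knob bbox [182 202  28  28 482] [195.5809 218.0415] white: [(array([207. , 197.7]), np.int32(31)), (array([195.8, 200.8]), np.int32(19)), (array([181.4, 213.7]), np.int32(10))]
now top knob bbox [188 152  23  23 381] [198.9318 163.3255] white: [(array([204.5, 149.2]), np.int32(145)), (array([203. , 158.7]), np.int32(18)), (array([210. , 178.3]), np.int32(76))]
side 0.132 [196.0053 201.1554]
side 0.1245 [196.4149 203.4518]
top 0.132 [204.6195 157.6936]
top 0.1245 [204.8889 158.0719]
```

```bash
python3 -c "
from rig import close_job
print(close_job())"
```

```text
the job is handed in; nothing more can be done
None
```

The job is done and handed in at about 21 s of the 72 s allowed:

1. **Off:** I pushed the selector in and turned it from slow to off, and it sprang back out. The picture showed the pointer at the white mark.
2. **Pack:** I lowered the charged pack into the empty bay (second from the console) until it touched the floor. The grasp height was 0.1117 m against 0.1115 m expected. It then stood level with its neighbours.
3. **Hold-down:** I swung it shut and pressed it to its stop, with 22 N at the wrist. A picture showed it level over the packs.
4. **Fast:** I pushed the selector in again, turned it to fast and let it spring out.

**Last checks:** I could not view the final picture because the 12-picture limit was reached, so I checked it by pixel measurements only.
- **Selector:** the white pointer was within 0.5 px of where "fast, knob out" should appear in the side view. In the top view it was within about 2 px. The knob's lower edge was on the same row as before, so it is out.
- **Packs:** the rear flags of the three neighbours had moved less than 0.5 mm. The new pack is in line with them.
- **Bench items:** I did not measure the tin, jar, brush or spent pack again at the end. No contact with them was noticed.
- **One disagreement:** the camera position of the selector axis was about 1–2 mm off where the grip felt it. I allowed for this in the second turn, and forces stayed low there.

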